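# Take the comb out of the gel caster, then hold the end gate open on its cam lever

## Robot

A 6-joint arm with a two-finger parallel gripper is mounted at the origin on the work surface. World frame = base frame: x ahead of the robot, y to its left, z up, the work surface at z = 0. Lengths are in mm, angles in rad, forces in N, time in s.
With the tool pointing down it reaches from about 350 to 800 mm from the base axis. Payload 7.3 kg.
Tool frame: the origin (TCP) lies at the very end of the fingers, on their centre line; the grasp point (between the pads) lies behind it (manip.hold_point_z is the z of the grasp point in the tool frame, in mm); z points along the fingers, y is the line along which they close (so a half turn about z gives the same grasp; the last joint's range is limited). The gripper opens to 85 mm and grips with 20 to 120 N. Pads are 22 mm wide; open, the fingers measure 114 mm over their backs; the gripper's body (76 mm by 85 mm) begins 54 mm behind the grasp point. The pads swing forward as they close: fully open they stand 13 mm farther back than shut.
Start: joints at [-1.275, 0.342, 1.524, -0, 1.275, -0.146], TCP at [224.497, -474.603, 202.122] pointing down, gripper open.
Joint ranges: [-2.53, 2.53], [-0.77, 2.02], [0.04, 2.7], [-1, 4.14], [0.28, 2.66], [-3.11, 3.11]. Speed limits (rad/s): [2.57, 2.57, 3.14, 3.14, 3.14, 3.14].

## Interface

Orientations are given as a unit quaternion [w, x, y, z].
In Python, from station import manip gives the robot as it stands.
- The arm moves only by the tool apply_moves, never from a script. Its argument "targets" is a list of rows, each an object of numbers: "x", "y", "z": the shift along the tool's x, y, z in cm; "rx", "ry", "rz": the turn, a rotation vector about the tool's x, y, z in units of 5 degrees (1.0 is 5 degrees). In form: [{"x": .., "y": .., "z": .., "rx": .., "ry": .., "rz": ..}, ...]. A call has 1 to 8 rows; each row shifts and turns the commanded pose from where the row before left it, along the tool's axes as they then stand; what a row does not reach is not made up. A row lasts 1/10 s, in which the tool goes at most 50 mm and 8.59 degrees, less where a joint would pass 70% of its speed; a pose out of reach is approached as far as the arm can. A call with a gripper value outside its range is refused whole. "grip" is the closure, from 0 (fully open) to 1 (shut), set as the call begins (left out, the last holds). The fingers move at their own pace and stop on an object; "force" is the grip in N (left out, the last holds). Time passes only in rows, so rows that do not move let the fingers close. It gives the time, the measured TCP pose, the force, the opening and the grip force at its end, in the units of the state.
- manip.state(): the state, without advancing time (a new reading comes with each control period).
- manip.read_camera(name): name is "scene" or "top"; returns a dict with "img" (480x640x3 uint8, red, green, blue), "depth" (480x640 float32, mm along the optical axis (not along the pixel's ray), 0 where there is no reading), "camera_matrix" (3x3 intrinsics, pixels), "rvec" (rotation vector, rad) and "tvec" (3), from world to camera coordinates, as OpenCV has them. Camera axes: x right, y down, z forward; pixel columns grow to the right and rows downward; lengths in mm; the calibration is good to about 2 mm. A picture is of the moment at which its call begins.
- manip.close_job(): hands the job in; it is judged then, once.
Trained networks look in a picture, given as the dict that the camera call returned (one of the last four; its "shot" number tells which), for a name from the list of things; names that differ only in an ending like _2 or _b are one class to them, and where a whole thing is asked for, a point or a joint stands for the part that bears it (a point fixed in the world has none). Each returns a list of dicts, best first, with "conf" (0 to 1); they miss things now and then, are a little off and sometimes report something else, mostly with a low value. They report only what shows in the picture. A call takes as long as a camera call. They do not tell look-alikes from the thing itself.
- manip.regions_of(picture, label): "pixels" (480x640 bool, what is visible of it) and "position" ([column, row] in pixels, amid what is visible of it).
The state is a dict: "t": time; "q": joint angles; "joint_vel": joint speeds; "joint_torque": joint torques, N m; "position": TCP position; "tcp_rot": TCP orientation; "contact_force": force on the tool from outside, world axes, zero at the start; "torque": the same for the moment, N m; "grip_width": finger opening in mm; "grip_force": force on a finger pad.
Only numpy, scipy, OpenCV 4.12 (cv2) and the standard library are available. Lean on these libraries where they do the work, as an engineer would, in place of code of your own. Each camera call takes 0.05 s, during which the arm holds its last target. There are 200 camera calls.

## Task

Strip the gel caster for washing-up. First lift the comb straight up off its two pegs on the casting tray and set it down in the steel pan; then swing the cam lever round to the top of its cam, where the end gate is pushed open as far as it goes and the lever points straight out in line with the caster (past that the gate closes again), and finish while still holding it there, because it springs back when let go and your lab partner needs the gate open to take the tray out. Leave the tray where it is and do not disturb the tip box, paper cup or soap bottle.

Things in the scene. Friction and masses are not known exactly. Their poses are not given: they have to be found in the camera images.
- caster: gel casting station, fixed: grey base plate 260 x 130 mm, its top 17 mm above the bench, white end walls with black gaskets up to 27 mm higher. Origin on the bench under the base's middle; x runs along the caster from tray end (-x) to lever end (+x), z up. The white end gate slides along +x to open. The lever at rest stands out over the +y long side.
- gel_tray: clear acrylic casting tray, loose, 160 g, 100 x 80 x 28 mm, floor 5 mm thick, open at both ends, lying on the caster between fixed end wall and gate; origin at the middle of its underside, axes as the caster's. On each long side wall, 28 mm up, stands an upright steel peg, 5 mm thick, 11 mm high, at x -8 mm, y +48 and -48 mm.
- comb: white gel comb, about 70 g, hung on the tray's pegs by a slotted lug at each end. Origin midway between the lugs, on their underside; y along the comb (116 mm overall), z up. Lugs 6 mm thick, slots 10 (x) by 8 mm at y +-48 mm. Upright grip 12 mm thick (x), 54 mm long (y), top 30 mm above the origin; teeth 3 mm thick reach 20 mm below. Lift over 31 mm to clear pegs and tray.
- pan: open stainless pan for the washing-up, fixed, 220 (x) x 160 (y) x 30 mm high, walls and floor 3 mm thick; origin at the middle of its underside.
- cam_pivot (a point): the upright axis of the cam lever, 40 mm above the bench, on the caster's centre line 58 mm from its origin towards +x.
- lever_knob (a point): on the cam lever: flat steel arm, its top face 42.5 mm above the bench, carrying at its end an upright round white knob 18 mm thick from 50.5 to 84.5 mm above the bench. The point lies on the knob's axis, 64.5 mm above the bench and 85 mm from the lever's axis; x points outwards along the lever.
- cam (a joint): angle of the cam lever in rad: 0 at rest, growing clockwise seen from above; 1.745 when the lever points straight along the caster's +x, the cam's highest lift; its end stop is at 2.3. A spring drives it back to 0, needing about 1 N at the knob near rest and 3 N at the top.
- gate (a joint): how far the end gate has been pushed open by the cam, in m: 0 shut on the tray, 0.0094 at the highest lift, falling again to 0.008 if the lever goes on to its end stop.
- tip_box: bystander, loose: blue pipette tip box with clear lid, 118 x 82 x 74 mm, origin under its middle.
- paper_cup: bystander, loose: paper cup 76 mm across, 92 mm high, origin under its middle.
- soap: bystander, loose: orange soap bottle 62 mm thick, 140 mm high, origin under its middle.
Mind the look-alikes: they are no part of the job. Several things have the shape of the comb; the one meant has the colours described above. What is shaped like the gel_tray but pink is not meant.

How it is judged (in metres and radians):
On the way, in this order (a step that is already met when the one before it is completed fails the run):
1. the comb is lifted up off its pegs, its teeth clear of the tray (z of comb in the frame of gel_tray above 0.05 m and contact force between the fingers and comb above 0.5 N), for 0.1 s.
2. the comb lies still in the steel pan, let go (x of comb in the frame of pan between -0.105 and 0.105 m and y of comb in the frame of pan between -0.075 and 0.075 m and height (world z) of comb below 0.045 m and contact force between the fingers and comb below 0.05 N and linear speed of comb below 0.02 m/s), for 0.2 s.
3. the cam lever is held at its highest lift, the gate fully open (value of joint cam between 1.545 and 1.945 rad and contact force between the fingers and cam above 1 N), for 0.3 s.
At the end, for the whole second after the job is handed in: the robot's fingers hold the lever (more than 1 N) still, within 0.2 rad (11 degrees) of its highest-lift angle 1.745, the gate more than 9 mm open; the comb lies at rest inside the steel pan; the casting tray is within 12 mm of where it was (all of step 3 and value of joint gate above 0.009 m and velocity of joint cam between -0.05 and 0.05 rad/s and x of comb in the frame of pan between -0.105 and 0.105 m and y of comb in the frame of pan between -0.075 and 0.075 m and height (world z) of comb below 0.045 m and linear speed of comb below 0.02 m/s and distance of gel_tray from where it was at the start of the episode below 0.012 m); the arm keeps its last pose, push and grip.
It fails at once if the gate is opened while the comb still hangs in the tray (value of joint gate above 0.004 m and distance between comb and gel_tray below 0.04 m).
It fails at once if the comb is dropped or thrown (falls free from more than about 5 cm) (contact force between the fingers and comb below 0.02 N and linear speed of comb above 1 m/s).
It fails at once if the casting tray is pulled out of its place or tipped (distance of gel_tray from where it was at the start of the episode above 0.02 m or angle between gel_tray's own z axis and vertical above 0.3 rad).
It fails at once if the tip box, paper cup or soap bottle is shifted more than 3 cm or knocked over (distance of any of tip_box, paper_cup, soap from where it was at the start of the episode above 0.03 m or angle between any of paper_cup, soap's own z axis and vertical above 0.5 rad).
It also fails if it takes over 61 s, if anything falls off the work surface, if the arm or the gripper's body presses on something with over 40 N, if the wrist force passes 120 N, or if a joint passes its speed limit or range.

## Working session

There is one attempt and no reset: what is moved stays moved. The work goes in short steps, Python scripts to look and compute and a tool call to move; the robot and the scene stay as the last step left them, time stands still between calls to the robot, and variables do not carry over. Pictures are saved under pics/ and viewed, at most 10 in all, crops included, and the job is handed in when it is done.

Besides the shell and the picture viewer there is one more tool, called after "Call:" as name([rows], argument=value, ...), one row to a line, values as JSON. apply_moves: Moves the arm, as the interface text tells. Its arguments: {"type":"object","properties":{"targets":{"type":"array"},"grip":{"type":"number"},"force":{"type":"number"}},"required":["targets"]}

```bash
mkdir -p pics; ls; cat > h.py <<'E'
import numpy as np, cv2
from station import manip
def world(p, uv=None, mask=None):
    K=np.array(p["camera_matrix"]);R=cv2.Rodrigues(np.array(p["rvec"],float))[0];t=np.array(p["tvec"],float).ravel()
    if mask is not None: v,u=np.nonzero(mask&(p["depth"]>0))
    else: u,v=np.array(uv).T.astype(int)
    d=p["depth"][v,u]
    c=np.linalg.inv(K)@np.vstack([u,v,np.ones_like(u)])*d
    return (R.T@(c-t[:,None])).T
def save(p,n): cv2.imwrite("pics/"+n,cv2.cvtColor(p["img"],cv2.COLOR_RGB2BGR))
E
python3 - <<'E'
from h import *
print(manip.hold_point_z, manip.state())
for c in ("scene","top"):
    p=manip.read_camera(c); save(p,c+"1.png")
    for n in ("caster","gel_tray","comb","pan","lever_knob","tip_box","paper_cup","soap"):
        for r in manip.regions_of(p,n):
            w=world(p,mask=r["pixels"])
            print(c,n,round(r["conf"],2),np.round(r["position"]),r["pixels"].sum(),np.round(np.median(w,0)) if len(w) else None, np.round(np.percentile(w,[2,98],axis=0)).tolist() if len(w) else None)
E
```

```text
pics
-18.700000000000003 {'t': 0.0, 'q': array([-1.27500537e+00,  3.42677555e-01,  1.52504178e+00,  1.63219512e-06,
        1.27538362e+00, -1.45986092e-01]), 'joint_vel': array([ 0.00204685, -0.00024879,  0.00236456,  0.00060087, -0.00034557,
        0.00021138]), 'joint_torque': array([ 6.47089582e-04, -4.33671999e+01, -2.46010745e+01, -4.84183727e-05,
        7.82723946e-03,  1.49061862e-05]), 'position': array([ 224.35620084, -474.14729171,  201.44078869]), 'tcp_rot': array([-7.53089315e-04,  9.75702936e-01,  2.19096349e-01, -5.57311876e-05]), 'contact_force': array([ 0.37759031,  0.16453448, -0.58074472]), 'torque': array([ 0.01937586, -0.01113304, -0.00039172]), 'grip_force': 0.0, 'grip_width': 85.5539493922649}
scene caster 0.9 [369. 239.] 3337 [623. 140.  23.] [[531.0, -24.0, 8.0], [686.0, 233.0, 55.0]]
scene caster 0.2 [370. 212.] 261 [560. 165.  45.] [[527.0, 151.0, 23.0], [623.0, 178.0, 88.0]]
scene gel_tray 0.66 [404. 311.] 1727 [826.  62.   8.] [[775.0, 5.0, 1.0], [877.0, 104.0, 33.0]]
scene gel_tray 0.59 [342. 245.] 997 [583.  49.  26.] [[539.0, -6.0, 19.0], [635.0, 102
[... 1596 characters left out ...]
3.0, 17.0], [650.0, 195.0, 45.0]]
top lever_knob 0.71 [261. 251.] 224 [578. 168.  41.] [[525.0, 152.0, 16.0], [615.0, 181.0, 84.0]]
top lever_knob 0.3 [304. 247.] 875 [586.  54.  21.] [[541.0, -3.0, 14.0], [629.0, 100.0, 48.0]]
top tip_box 0.89 [158. 274.] 1507 [519. 448.  71.] [[460.0, 401.0, 8.0], [581.0, 504.0, 78.0]]
top paper_cup 0.68 [191. 327.] 715 [367. 377.  37.] [[336.0, 330.0, -3.0], [402.0, 399.0, 92.0]]
top soap 0.83 [495. 243.] 597 [ 578. -468.   93.] [[552.0, -502.0, 3.0], [608.0, -452.0, 142.0]]
top soap 0.52 [260. 254.] 208 [575. 167.  41.] [[525.0, 152.0, 20.0], [615.0, 178.0, 84.0]]
top soap 0.18 [160. 274.] 1521 [519. 447.  71.] [[460.0, 401.0, 4.0], [581.0, 503.0, 78.0]]
```

```bash
python3 - <<'E'
import cv2,numpy as np
a=cv2.imread("pics/scene1.png")[190:340,220:460];b=cv2.imread("pics/top1.png")[150:330,220:400]
cv2.imwrite("pics/crop1.png",np.hstack([cv2.resize(a,(0,0),fx=1.8,fy=1.8,interpolation=2)[:270],cv2.resize(b,(270,270),interpolation=2)]))
E
```

```text
(no output)
```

View pics/scene1.png

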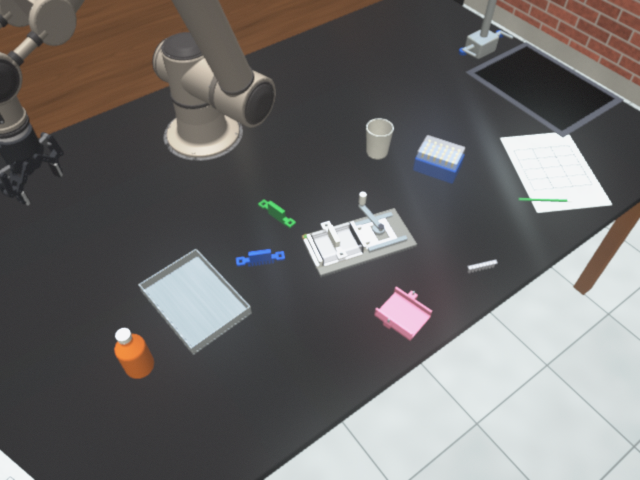

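View pics/crop1.png

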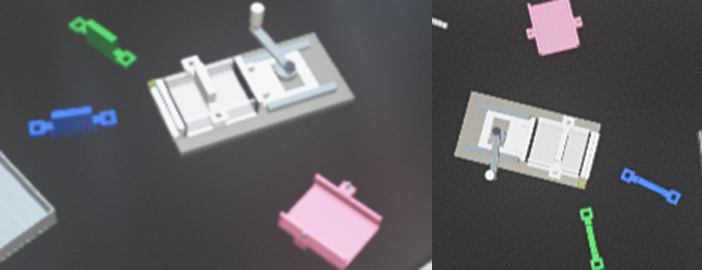

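Comb candidates in the scene picture: green (280,213), blue (259,258), white (334,242) hanging on the caster. The white one fits the description, and the crop confirms it sits on the clear tray. The pink tray is at (404,311), and the white knob is at (362,198).

```bash
python3 - <<'E'
from h import *
for c in ("scene","top"):
    p=manip.read_camera(c)
    w=world(p,mask=p["depth"]>0); img=p["img"][p["depth"]>0].astype(int)
    box=(w[:,0]>490)&(w[:,0]<720)&(w[:,1]>-60)&(w[:,1]<260)
    b=w[box&(w[:,2]>11)&(w[:,2]<22)]
    # drop outliers not in the main cluster
    r=cv2.minAreaRect(b[:,:2].astype(np.float32)); print(c,"base",r,len(b),np.median(b[:,2]))
    b=w[box&(w[:,2]>11)&(w[:,2]<50)]; r=cv2.minAreaRect(b[:,:2].astype(np.float32)); print(c,"base+",r)
    k=w[box&(w[:,2]>55)&(w[:,1]>110)]; print("knob",np.round(k.mean(0),1),len(k),np.round(k.min(0)),np.round(k.max(0)))
    k=k[k[:,2]>80]; print("knobtop",np.round(k.mean(0),1),len(k))
    for z0 in (58,66,70):
        g=w[box&(w[:,2]>z0)&(w[:,1]<100)]; print("grip",z0,np.round(g.mean(0),1),len(g),cv2.minAreaRect(g[:,:2].astype(np.float32)))
    r=manip.regions_of(p,"comb"); 
    for q in r:
        m=world(p,mask=q["pixels"])
        if abs(np.median(m[:,1])-40)<25:
            m=m[m[:,2]>42]; mu=m.mean(0); u,s,v=np.linalg.svd(m[:,:2]-mu[:2],full_matrices=False); print("comb",mu.round(1),v[0],np.percentile((m[:,:2]-mu[:2])@v[0],[0,5,95,100]).round())
    pan=w[(w[:,0]>370)&(w[:,0]<650)&(w[:,1]>-420)&(w[:,1]<-200)&(w[:,2]>22)&(w[:,2]<36)]
    print("pan",cv2.minAreaRect(pan[:,:2].astype(np.float32)),len(pan))
E
```

```text
scene base ((602.050048828125, 107.35426330566406), (261.7211608886719, 136.16986083984375), 74.91376495361328) 1575 18.459004034761644
scene base+ ((592.8851318359375, 109.14783477783203), (262.72088623046875, 155.40975952148438), 75.17401885986328)
knob [535.1 168.5  74.5] 82 [525. 160.  55.] [543. 180.  90.]
knobtop [533.7 169.7  85.4] 33
grip 58 [586.   37.9  71.9] 148 ((583.8855590820312, 39.96063995361328), (13.719470024108887, 97.14629364013672), 74.090576171875)
grip 66 [585.2  38.7  74.9] 114 ((584.4541015625, 39.89269256591797), (13.165400505065918, 54.954566955566406), 73.6426773071289)
grip 70 [584.9  39.2  75.7] 101 ((584.3580932617188, 39.49076843261719), (13.09171199798584, 54.81273651123047), 72.56838989257812)
comb [588.6  37.3  60.7] [ 0.97052004 -0.24102045] [-66. -59.  49.  53.]
pan ((510.4997253417969, -308.25946044921875), (225.43194580078125, 161.56581115722656), 5.081413269042969) 772
top base ((594.2243041992188, 110.23460388183594), (261.79498291015625, 144.52879333496094), 74.59225463867188) 2214 17.329508329752876
top base+ ((590.013916015625, 111.27037048339844), (261.90802001953125, 151.8515625), 74.90817260742188)
knob [530.7 170.9  79.5] 40 [522. 164.  58.] [539. 182.  88.]
knobtop [531.4 171.   83.4] 28
grip 58 [582.5  40.9  73.2] 90 ((593.3359985351562, 38.43593978881836), (12.338342666625977, 75.9991683959961), 76.03751373291016)
grip 66 [582.4  41.2  73.7] 86 ((582.6294555664062, 41.09793472290039), (12.338342666625977, 53.93413162231445), 76.03751373291016)
grip 70 [580.8  41.5  74.6] 74 ((582.5687866210938, 41.146095275878906), (11.834948539733887, 53.86158752441406), 74.26378631591797)
comb [572.2  43.1  60.5] [-0.9595382  0.2815785] [-66. -51.  44.  47.]
pan ((509.83416748046875, -307.146240234375), (220.0603790283203, 161.7378387451172), 4.954195976257324) 357
```

Call:
apply_moves([
  {"rz": -1.7},
  {"rz": -1.7},
  {"rz": -1.7},
  {"rz": -1.7},
  {"rz": -1.7},
  {"rz": -1.7},
  {"rz": -1.7},
  {"rz": -1.7},
], grip=0.5)

```text
validation failed for argument at $.ta...
```

Call:
apply_moves([
  {"rz": -1.7},
  {"rz": -1.7},
  {"rz": -1.7},
  {"rz": -1.7},
  {"rz": -1.7},
  {"rz": -1.7},
  {"rz": -1.7},
  {"rz": -1.7},
])

```text
validation failed for argument at $.ta...
```

Call:
apply_moves([
  {"rz": -0.68},
  {},
  {},
])

```text
validation failed for argument at $.ta...
```

```bash
cat >> h.py <<'E'
from scipy.spatial.transform import Rotation as Ro
def rot(): 
    s=manip.state(); q=s["tcp_rot"]; return s,Ro.from_quat([q[1],q[2],q[3],q[0]])
def delta(tgt, heading=None):
    "shift in cm in tool axes, rotation in 5 deg units to tool-down with x at heading"
    s,R=rot(); x=R.as_matrix()[:,0]; hd=np.degrees(np.arctan2(x[1],x[0]))
    print("t",round(s["t"],2),"pos",s["position"].round(1),"heading",hd.round(2),"q6",s["q"][5].round(2),"F",s["contact_force"].round(1),"w",round(s["grip_width"],1),"gf",round(s["grip_force"],1))
    print("shift",(R.inv().apply(np.array(tgt)-s["position"])/10).round(2))
    if heading is not None:
        h=np.radians(heading);T=Ro.from_matrix(np.array([[np.cos(h),np.sin(h),0],[np.sin(h),-np.cos(h),0],[0,0,-1]]))
        print("turn",(np.degrees((R.inv()*T).as_rotvec())/5).round(2))
E
python3 -c "
from h import *
delta([583.4,40.4,130],164.7)"
```

```text
t 1.1 pos [ 224.5 -474.6  202.1] heading 25.31 q6 -0.15 F [-0.7  0.4  0. ] w 85.4 gf 0.0
shift [ 54.47 -31.21   7.21]
turn [  0.     0.   -27.88]
```

The moves were refused, probably because each row needs all six keys.

Call:
apply_moves([
  {"x": 0, "y": 0, "z": 0, "rx": 0, "ry": 0, "rz": -1.7},
  {"x": 0, "y": 0, "z": 0, "rx": 0, "ry": 0, "rz": -1.7},
  {"x": 0, "y": 0, "z": 0, "rx": 0, "ry": 0, "rz": -1.7},
  {"x": 0, "y": 0, "z": 0, "rx": 0, "ry": 0, "rz": -1.7},
  {"x": 0, "y": 0, "z": 0, "rx": 0, "ry": 0, "rz": -1.7},
  {"x": 0, "y": 0, "z": 0, "rx": 0, "ry": 0, "rz": -1.7},
  {"x": 0, "y": 0, "z": 0, "rx": 0, "ry": 0, "rz": -1.7},
  {"x": 0, "y": 0, "z": 0, "rx": 0, "ry": 0, "rz": -1.7},
], grip=0.5)

```text
t: 1.9
position: [224.5, -474.6, 202.1]
tcp_rot: [0.0, 0.684, 0.729, -0.0]
contact_force: [-0.8, -0.7, 0.6]
grip_width: 42.9
grip_force: 0.0
```

Call:
apply_moves([
  {"x": 0, "y": 0, "z": 0, "rx": 0, "ry": 0, "rz": -1.7},
  {"x": 0, "y": 0, "z": 0, "rx": 0, "ry": 0, "rz": -1.7},
  {"x": 0, "y": 0, "z": 0, "rx": 0, "ry": 0, "rz": -1.7},
  {"x": 0, "y": 0, "z": 0, "rx": 0, "ry": 0, "rz": -1.7},
  {"x": 0, "y": 0, "z": 0, "rx": 0, "ry": 0, "rz": -1.7},
  {"x": 0, "y": 0, "z": 0, "rx": 0, "ry": 0, "rz": -1.7},
  {"x": 0, "y": 0, "z": 0, "rx": 0, "ry": 0, "rz": -1.7},
  {"x": 0, "y": 0, "z": 0, "rx": 0, "ry": 0, "rz": -1.7},
])

```text
t: 2.7
position: [224.5, -474.6, 202.1]
tcp_rot: [0.0, 0.159, 0.987, -0.0]
contact_force: [-0.8, 0.3, -0.1]
grip_width: 42.9
grip_force: 0.0
```

Call:
apply_moves([
  {"x": 0, "y": 0, "z": 0, "rx": 0, "ry": 0, "rz": -0.68},
  {"x": 0, "y": 0, "z": 0, "rx": 0, "ry": 0, "rz": 0},
])

```text
t: 2.9
position: [224.5, -474.6, 202.1]
tcp_rot: [0.0, 0.133, 0.991, -0.0]
contact_force: [-1.7, -0.2, 0.2]
grip_width: 42.7
grip_force: 0.0
```

```bash
python3 -c "
from h import *
delta([583.4,40.4,130],164.7)"
```

```text
t 2.9 pos [ 224.5 -474.6  202.1] heading 164.74 q6 -2.58 F [-1.7 -0.2  0.2] w 42.7 gf 0.0
shift [-21.06  59.13   7.21]
turn [-0.    0.    0.01]
```

Call:
apply_moves([
  {"x": -1.3, "y": 3.7, "z": 0, "rx": 0, "ry": 0, "rz": 0},
  {"x": -1.3, "y": 3.7, "z": 0, "rx": 0, "ry": 0, "rz": 0},
  {"x": -1.3, "y": 3.7, "z": 0, "rx": 0, "ry": 0, "rz": 0},
  {"x": -1.3, "y": 3.7, "z": 0, "rx": 0, "ry": 0, "rz": 0},
  {"x": -1.3, "y": 3.7, "z": 0, "rx": 0, "ry": 0, "rz": 0},
  {"x": -1.3, "y": 3.7, "z": 0, "rx": 0, "ry": 0, "rz": 0},
  {"x": -1.3, "y": 3.7, "z": 0, "rx": 0, "ry": 0, "rz": 0},
  {"x": -1.3, "y": 3.7, "z": 0, "rx": 0, "ry": 0, "rz": 0},
])

```text
t: 3.7
position: [403.6, -215.1, 202.3]
tcp_rot: [0.0, 0.134, 0.991, -0.0]
contact_force: [1.2, -0.8, 0.0]
grip_width: 42.9
grip_force: 0.0
```

Call:
apply_moves([
  {"x": -1.3, "y": 3.7, "z": 0, "rx": 0, "ry": 0, "rz": 0},
  {"x": -1.3, "y": 3.7, "z": 0, "rx": 0, "ry": 0, "rz": 0},
  {"x": -1.3, "y": 3.7, "z": 0, "rx": 0, "ry": 0, "rz": 0},
  {"x": -1.3, "y": 3.7, "z": 0, "rx": 0, "ry": 0, "rz": 0},
  {"x": -1.3, "y": 3.7, "z": 0, "rx": 0, "ry": 0, "rz": 0},
  {"x": -1.3, "y": 3.7, "z": 0, "rx": 0, "ry": 0, "rz": 0},
  {"x": -1.3, "y": 3.7, "z": 0, "rx": 0, "ry": 0, "rz": 0},
  {"x": -1.3, "y": 3.7, "z": 0, "rx": 0, "ry": 0, "rz": 0},
])

```text
t: 4.5
position: [582.0, 43.1, 202.1]
tcp_rot: [0.0, 0.134, 0.991, -0.0]
contact_force: [0.3, -0.1, 0.2]
grip_width: 43.0
grip_force: 0.0
```

Call:
apply_moves([
  {"x": 0, "y": 0, "z": 3, "rx": 0, "ry": 0, "rz": 0},
  {"x": 0, "y": 0, "z": 3, "rx": 0, "ry": 0, "rz": 0},
  {"x": 0, "y": 0, "z": 1, "rx": 0, "ry": 0, "rz": 0},
  {"x": 0, "y": 0, "z": 0, "rx": 0, "ry": 0, "rz": 0},
])

```text
t: 4.9
position: [580.3, 41.6, 130.8]
tcp_rot: [-0.002, 0.134, 0.991, -0.0]
contact_force: [0.1, -0.0, 0.0]
grip_width: 42.4
grip_force: 0.0
```

```bash
python3 -c "
from h import *
delta([583.4,40.4,52],164.7)
p=manip.read_camera('scene'); im=cv2.resize(p['img'][170:290,270:430],(0,0),fx=4,fy=4,interpolation=2); cv2.imwrite('pics/pre.png',im[:,:,::-1])"
```

```text
t 4.9 pos [580.3  41.6 130.8] heading 164.64 q6 -1.36 F [ 0.1 -0.   0. ] w 42.4 gf 0.0
shift [-0.35 -0.02  7.88]
turn [-0.01 -0.04 -0.01]
```

View pics/pre.png

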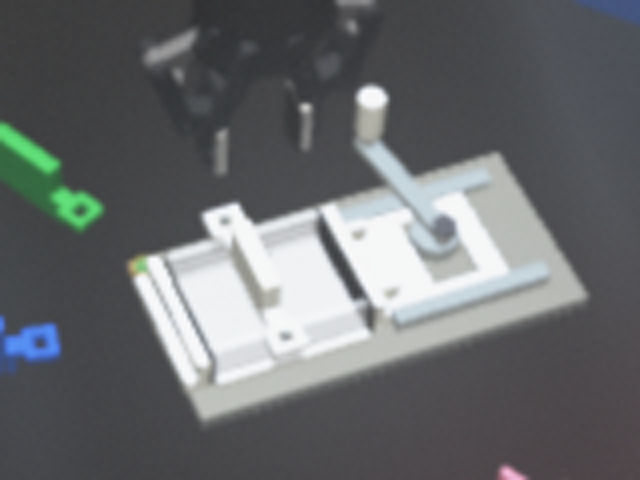

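The crop shows the open fingers at (220,150) and (305,125) on either side of the white comb's grip at (255,265). I'll lower the arm and close on it.

Call:
apply_moves([
  {"x": -0.3, "y": 0, "z": 2, "rx": 0, "ry": 0, "rz": 0},
  {"x": 0, "y": 0, "z": 2, "rx": 0, "ry": 0, "rz": 0},
  {"x": 0, "y": 0, "z": 2, "rx": 0, "ry": 0, "rz": 0},
  {"x": 0, "y": 0, "z": 1, "rx": 0, "ry": 0, "rz": 0},
  {"x": 0, "y": 0, "z": 0.8, "rx": 0, "ry": 0, "rz": 0},
  {"x": 0, "y": 0, "z": 0, "rx": 0, "ry": 0, "rz": 0},
  {"x": 0, "y": 0, "z": 0, "rx": 0, "ry": 0, "rz": 0},
])

```text
t: 5.65
position: [584.8, 40.7, 55.1]
tcp_rot: [0.001, 0.133, 0.991, 0.0]
contact_force: [-0.1, 0.2, -0.3]
grip_width: 42.8
grip_force: 0.0
```

Call:
apply_moves([
  {"x": 0, "y": 0, "z": 0, "rx": 0, "ry": 0, "rz": 0},
  {"x": 0, "y": 0, "z": 0, "rx": 0, "ry": 0, "rz": 0},
  {"x": 0, "y": 0, "z": 0, "rx": 0, "ry": 0, "rz": 0},
  {"x": 0, "y": 0, "z": 0, "rx": 0, "ry": 0, "rz": 0},
  {"x": 0, "y": 0, "z": 0, "rx": 0, "ry": 0, "rz": 0},
  {"x": 0, "y": 0, "z": 0, "rx": 0, "ry": 0, "rz": 0},
], grip=1, force=40)

```text
t: 6.25
position: [584.1, 40.8, 54.1]
tcp_rot: [0.0, 0.133, 0.991, -0.0]
contact_force: [-0.4, 0.6, -0.6]
grip_width: 0.0
grip_force: 0.0
```

```bash
python3 -c "
from h import *
p=manip.read_camera('scene'); q=manip.read_camera('top');print(manip.state())
a=cv2.resize(p['img'][190:290,280:400],(480,400),interpolation=2);b=cv2.resize(q['img'][200:300,250:330],(320,400),interpolation=2)
cv2.imwrite('pics/miss.png',np.hstack([a,b])[:,:,::-1])"
```

```text
{'t': 6.35, 'q': array([-6.10725666e-02,  6.00249736e-01,  1.54005525e+00, -9.53190223e-05,
        1.00127075e+00, -1.36502005e+00]), 'joint_vel': array([-1.86206171e-03,  1.14764277e-03, -2.91043654e-04, -1.58612283e-03,
       -2.68137105e-04, -7.49482717e-05]), 'joint_torque': array([ 4.19190628e-04, -5.23124063e+01, -2.07553786e+01, -6.33204927e-04,
        1.04917570e-03,  6.37639369e-05]), 'position': array([584.12373795,  40.79678615,  54.06549961]), 'tcp_rot': array([ 1.13366343e-05,  1.33003429e-01,  9.91115577e-01, -3.94206265e-05]), 'contact_force': array([-0.01574616,  0.48748243,  0.06068917]), 'torque': array([-6.84535899e-06, -4.30257963e-02,  9.41692796e-03]), 'grip_force': 0.0, 'grip_width': 0.055757828217654626}
```

View pics/miss.png

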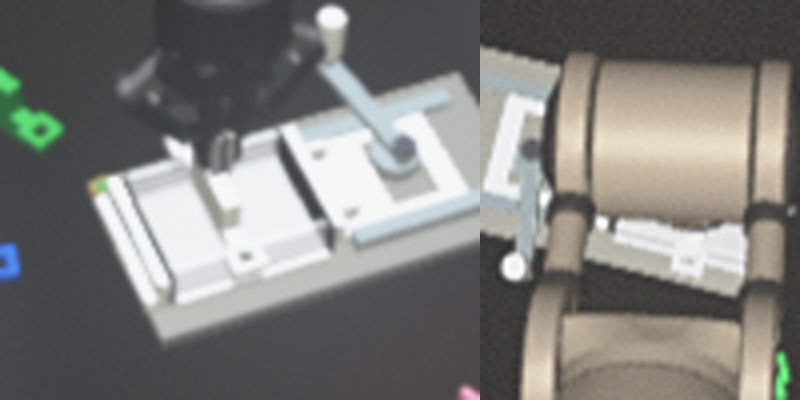

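```bash
python3 - <<'E'
from h import *
p=manip.read_camera('scene')
for P in ([584.1,40.8,54.1],[584.1,40.8,75],[583.4,40.4,75],[561,45,54],[600,36,54]): print(P,cv2.projectPoints(np.array([P],float),p["rvec"],p["tvec"],p["camera_matrix"],None)[0].ravel().round(1))
for (u,v) in [(334,222),(335,226),(335,229),(336,231),(336,234),(337,237),(338,241),(338,243),(331,236),(332,239),(333,242)]:
    print(u,v,world(p,[(u,v)]).round(0),p["img"][v,u])
w=world(p,mask=p["depth"]>0);m=(w[:,0]>540)&(w[:,0]<630)&(w[:,1]>10)&(w[:,1]<80)
for z in range(48,120,6):
    k=w[m&(w[:,2]>z)&(w[:,2]<z+6)]; 
    if len(k): print(z,len(k),np.percentile(k,[5,50,95],axis=0)[:,:2].round(0).tolist())
E
```

```text
[584.1, 40.8, 54.1] [334.  238.4]
[584.1, 40.8, 75] [334.2 233. ]
[583.4, 40.4, 75] [333.9 232.9]
[561, 45, 54] [329.7 231.7]
[600, 36, 54] [336.4 243.5]
334 222 [[593.  31. 131.]] [72 75 77]
335 226 [[591.  37. 111.]] [106 107 108]
335 229 [[594.  35. 104.]] [103 103 105]
336 231 [[595.  37.  96.]] [110 111 112]
336 234 [[592.  40.  80.]] [238 240 243]
337 237 [[597.  39.  74.]] [246 246 247]
338 241 [[609.  33.  75.]] [229 231 231]
338 243 [[1250. -503. 1132.]] [180 181 172]
331 236 [[579.  35.  63.]] [156 157 151]
332 239 [[582.  36.  54.]] [151 151 144]
333 242 [[591.  33.  53.]] [151 151 144]
48 72 [[542.0, 18.0], [614.0, 33.0], [628.0, 54.0]]
54 36 [[546.0, 24.0], [607.0, 34.0], [628.0, 44.0]]
60 21 [[559.0, 28.0], [592.0, 34.0], [610.0, 41.0]]
66 22 [[567.0, 30.0], [601.0, 35.0], [611.0, 42.0]]
72 40 [[581.0, 30.0], [598.0, 35.0], [609.0, 41.0]]
78 8 [[587.0, 32.0], [593.0, 38.0], [604.0, 40.0]]
84 6 [[586.0, 32.0], [593.0, 36.0], [595.0, 43.0]]
90 14 [[581.0, 29.0], [593.0, 39.0], [595.0, 50.0]]
96 20 [[574.0, 26.0], [591.0, 31.0], [594.0, 49.0]]
102 22 [[580.0, 26.0], [591.0, 32.0], [597.0, 50.0]]
108 19 [[578.0, 26.0], [591.0, 35.0], [596.0, 49.0]]
114 17 [[587.0, 26.0], [593.0, 37.0], [596.0, 44.0]]
```

```bash
python3 - <<'E'
from h import *
p=manip.read_camera('scene')
def pr(P): return cv2.projectPoints(np.array(P,float).reshape(-1,3),p["rvec"],p["tvec"],p["camera_matrix"],None)[0].reshape(-1,2).round(1).tolist()
d=np.array([.264,.9645,0])*22; f=np.array([.9645,-.264,0])*11
for z in (131,137,150,160,170): print("pre",z,pr([np.array([580.3,41.6,z])+f-d,np.array([580.3,41.6,z])+f+d]))
for z in (54,70,80,90,100): print("now",z,pr(np.array([584.1,40.8,z])+f))
print(p["img"][222:246,330:342].mean(2).astype(int))
D=world(p,[(u,v) for v in range(222,246) for u in range(330,342)]).reshape(24,12,3)
print(D[:,:,2].astype(int))
E
```

```text
pre 131 [[327.1, 222.6], [344.7, 217.4]]
pre 137 [[327.2, 220.9], [344.8, 215.7]]
pre 150 [[327.2, 217.2], [345.0, 212.0]]
pre 160 [[327.3, 214.3], [345.2, 209.1]]
pre 170 [[327.4, 211.4], [345.4, 206.2]]
now 54 [[335.7, 241.8]]
now 70 [[335.9, 237.6]]
now 80 [[336.0, 235.0]]
now 90 [[336.2, 232.4]]
now 100 [[336.3, 229.7]]
[[ 66  68  71  73  73  90 105 100  84  73  72  78]
 [ 67  69  71  76  92 112 138 161 136  86  84 108]
 [ 69  67  70  87 129 142 128 154 137  93 129 181]
 [ 69  68  81 106 133 128 104 126 118  97 172 227]
 [ 68  70  87 117 126 106 102 127 115  96 171 220]
 [ 68  72  91 118 125 103 107 130 117  95 149 196]
 [ 70  77  99 122 126 104 107 131 116  99 154 198]
 [ 72  78 102 125 125 105 106 127 115 121 170 195]
 [ 73  74  99 125 125 104 107 133 144 168 194 210]
 [ 92  86 106 126 126 106 111 146 184 216 223 228]
 [126 139 153 132 127 115 123 160 211 233 235 238]
 [147 169 182 167 179 189 190 201 232 239 240 241]
 [150 171 217 238 241 242 240 236 240 241 241 241]
 [148 164 225 245 246 246 246 244 242 241 241 241]
 [147 154 198 240 246 246 246 246 244 241 241 241]
 [149 150
[... 975 characters left out ...]
 90  91  89  90  88  86  26  23  22]
 [ 66  68  79  89  86  75  76  21  23  25  21  24]
 [ 63  71  76  74  75  79  78  73  23  26  24  22]
 [ 61  66  67  76  79  73  76  75  18  23  25  24]
 [ 53  64  66  75  74  76  74  78  75  24  28  22]
 [ 50  56  64  69  73  74  76  76  75  22  18  20]
 [ 45  55  61  68  74  75  79  78  75  74  22  22]
 [ 29  51  62  64  71  74  73  75  77  72  25  27]
 [ 23  31  51  61  69  75  76  79  79  77  76  25]
 [ 25  27  47  59  62  71  74  79  68  73  69  23]
 [ 24  26  28  51  57  67  70  66  68  67  65  20]
 [ 22  26  30  47  56  63  67  69  62  67  62  20]
 [ 23  22  24  25  53  57  61  65  60  61  59  20]
 [ 22  24  24  21  48  59  65  56  62  58  28  20]]
```

The view shows the closed fingertips ending near (336,232), about z=88 in depth, while the reported TCP is 54. So the real tips sit about 33 mm higher than reported. Nothing was touched: the contact force reads near zero. I'll reopen and go lower.

Call:
apply_moves([
  {"x": 0, "y": 0, "z": 0, "rx": 0, "ry": 0, "rz": 0},
  {"x": 0, "y": 0, "z": 0, "rx": 0, "ry": 0, "rz": 0},
  {"x": 0, "y": 0, "z": 0, "rx": 0, "ry": 0, "rz": 0},
  {"x": 0, "y": 0, "z": 0, "rx": 0, "ry": 0, "rz": 0},
  {"x": 0, "y": 0, "z": 0, "rx": 0, "ry": 0, "rz": 0},
  {"x": 0, "y": 0, "z": 0, "rx": 0, "ry": 0, "rz": 0},
], grip=0.5)

```text
t: 7.05
position: [584.1, 40.8, 54.1]
tcp_rot: [0.0, 0.133, 0.991, -0.0]
contact_force: [0.1, 0.4, -0.3]
grip_width: 42.8
grip_force: 0.0
```

Call:
apply_moves([
  {"x": 0, "y": 0, "z": 0.6, "rx": 0, "ry": 0, "rz": 0},
  {"x": 0, "y": 0, "z": 0.6, "rx": 0, "ry": 0, "rz": 0},
  {"x": 0, "y": 0, "z": 0.6, "rx": 0, "ry": 0, "rz": 0},
  {"x": 0, "y": 0, "z": 0.6, "rx": 0, "ry": 0, "rz": 0},
  {"x": 0, "y": 0, "z": 0.6, "rx": 0, "ry": 0, "rz": 0},
  {"x": 0, "y": 0, "z": 0, "rx": 0, "ry": 0, "rz": 0},
  {"x": 0, "y": 0, "z": 0, "rx": 0, "ry": 0, "rz": 0},
])

```text
t: 7.75
position: [584.1, 40.8, 23.9]
tcp_rot: [-0.0, 0.133, 0.991, -0.0]
contact_force: [0.6, 1.1, -0.1]
grip_width: 42.9
grip_force: 0.0
```

Call:
apply_moves([
  {"x": 0, "y": 0, "z": 0, "rx": 0, "ry": 0, "rz": 0},
  {"x": 0, "y": 0, "z": 0, "rx": 0, "ry": 0, "rz": 0},
  {"x": 0, "y": 0, "z": 0, "rx": 0, "ry": 0, "rz": 0},
  {"x": 0, "y": 0, "z": 0, "rx": 0, "ry": 0, "rz": 0},
  {"x": 0, "y": 0, "z": 0, "rx": 0, "ry": 0, "rz": 0},
  {"x": 0, "y": 0, "z": 0, "rx": 0, "ry": 0, "rz": 0},
], grip=1, force=40)

```text
t: 8.35
position: [584.5, 40.8, 24.5]
tcp_rot: [0.0, 0.133, 0.991, -0.0]
contact_force: [-0.2, 0.1, 4.6]
grip_width: 11.3
grip_force: 40.2
```

The grip is good at 11.3 mm width. Next I'll lift straight up.

Call:
apply_moves([
  {"x": 0, "y": 0, "z": -0.8, "rx": 0, "ry": 0, "rz": 0},
  {"x": 0, "y": 0, "z": -1, "rx": 0, "ry": 0, "rz": 0},
  {"x": 0, "y": 0, "z": -1.2, "rx": 0, "ry": 0, "rz": 0},
  {"x": 0, "y": 0, "z": -1.5, "rx": 0, "ry": 0, "rz": 0},
  {"x": 0, "y": 0, "z": -1.5, "rx": 0, "ry": 0, "rz": 0},
  {"x": 0, "y": 0, "z": -2, "rx": 0, "ry": 0, "rz": 0},
  {"x": 0, "y": 0, "z": -2, "rx": 0, "ry": 0, "rz": 0},
  {"x": 0, "y": 0, "z": 0, "rx": 0, "ry": 0, "rz": 0},
])

```text
t: 9.15
position: [586.1, 40.7, 127.7]
tcp_rot: [0.003, 0.133, 0.991, 0.0]
contact_force: [0.6, -0.3, -1.0]
grip_width: 11.3
grip_force: 39.6
```

```bash
python3 -c "
from h import *
delta([510,-308,124],164.7)
p=manip.read_camera('scene')
a=cv2.resize(p['img'][170:290,280:420],(700,600),interpolation=2);cv2.imwrite('pics/lift.png',a[:,:,::-1])"
```

```text
t 9.15 pos [586.1  40.7 127.7] heading 164.72 q6 -1.36 F [ 0.6 -0.3 -1. ] w 11.3 gf 39.6
shift [ -1.85 -35.65   0.34]
turn [0.01 0.07 0.  ]
```

View pics/lift.png

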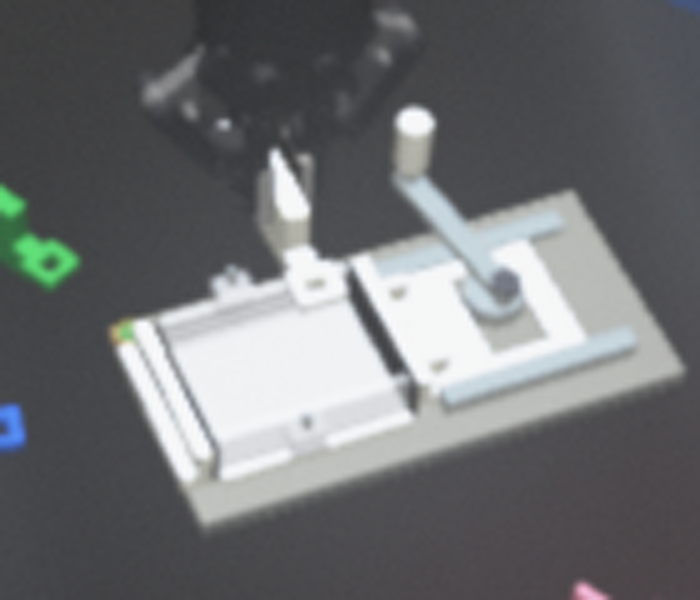

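The picture shows the comb lifted clear, with its lug at (315,275). Both pegs at (235,280) and (307,420) are free, and the tray hasn't moved. On to the pan.

Call:
apply_moves([
  {"x": 0, "y": -1.5, "z": 0, "rx": 0, "ry": 0, "rz": 0},
  {"x": -0.15, "y": -3, "z": 0, "rx": 0, "ry": 0, "rz": 0},
  {"x": -0.15, "y": -3, "z": 0, "rx": 0, "ry": 0, "rz": 0},
  {"x": -0.15, "y": -3, "z": 0, "rx": 0, "ry": 0, "rz": 0},
  {"x": -0.15, "y": -3, "z": 0, "rx": 0, "ry": 0, "rz": 0},
  {"x": -0.15, "y": -3, "z": 0, "rx": 0, "ry": 0, "rz": 0},
  {"x": -0.15, "y": -3, "z": 0, "rx": 0, "ry": 0, "rz": 0},
  {"x": -0.15, "y": -3, "z": 0, "rx": 0, "ry": 0, "rz": 0},
])

```text
t: 10.0
position: [533.1, -180.7, 122.7]
tcp_rot: [-0.001, 0.133, 0.991, 0.0]
contact_force: [0.9, 0.4, -0.7]
grip_width: 10.8
grip_force: 39.6
```

Call:
apply_moves([
  {"x": -0.15, "y": -3, "z": 0, "rx": 0, "ry": 0, "rz": 0},
  {"x": -0.15, "y": -3, "z": 0, "rx": 0, "ry": 0, "rz": 0},
  {"x": -0.15, "y": -3, "z": 0, "rx": 0, "ry": 0, "rz": 0},
  {"x": -0.15, "y": -3, "z": 0, "rx": 0, "ry": 0, "rz": 0},
  {"x": 0, "y": -1.2, "z": 0, "rx": 0, "ry": 0, "rz": 0},
  {"x": 0, "y": 0, "z": 0, "rx": 0, "ry": 0, "rz": 0},
  {"x": 0, "y": 0, "z": 0, "rx": 0, "ry": 0, "rz": 0},
])

```text
t: 10.7
position: [505.4, -307.1, 123.4]
tcp_rot: [-0.001, 0.133, 0.991, 0.001]
contact_force: [0.3, 0.2, -1.1]
grip_width: 10.9
grip_force: 39.6
```

```bash
python3 - <<'E'
from h import *
delta([510,-308,6],164.7)
p=manip.read_camera('scene')
w=world(p,mask=p["depth"]>0);im=p["img"][p["depth"]>0].astype(int)
m=(w[:,0]>420)&(w[:,0]<600)&(w[:,1]>-370)&(w[:,1]<-250)&(w[:,2]>80)&(im.min(1)>170)
k=w[m];print(len(k),np.percentile(k,[2,50,98],axis=0).round(0).tolist())
E
```

```text
t 10.7 pos [ 505.4 -307.1  123.4] heading 164.69 q6 -1.98 F [ 0.3  0.2 -1.1] w 10.9 gf 39.6
shift [-0.49  0.02 11.74]
turn [ 0.01 -0.02 -0.  ]
2086 [[431.0, -364.0, 150.0], [518.0, -316.0, 505.0], [560.0, -269.0, 514.0]]
```

Call:
apply_moves([
  {"x": -0.2, "y": 0, "z": 2.5, "rx": 0, "ry": 0, "rz": 0},
  {"x": 0, "y": 0, "z": 2.5, "rx": 0, "ry": 0, "rz": 0},
  {"x": 0, "y": 0, "z": 2.5, "rx": 0, "ry": 0, "rz": 0},
  {"x": 0, "y": 0, "z": 2, "rx": 0, "ry": 0, "rz": 0},
  {"x": 0, "y": 0, "z": 1, "rx": 0, "ry": 0, "rz": 0},
  {"x": 0, "y": 0, "z": 0.5, "rx": 0, "ry": 0, "rz": 0},
  {"x": 0, "y": 0, "z": 0, "rx": 0, "ry": 0, "rz": 0},
  {"x": 0, "y": 0, "z": 0, "rx": 0, "ry": 0, "rz": 0},
])

```text
t: 11.55
position: [508.5, -308.6, 15.1]
tcp_rot: [0.001, 0.133, 0.991, -0.0]
contact_force: [-0.3, -0.3, -1.7]
grip_width: 11.3
grip_force: 39.6
```

Call:
apply_moves([
  {"x": 0, "y": 0, "z": 0.3, "rx": 0, "ry": 0, "rz": 0},
  {"x": 0, "y": 0, "z": 0.3, "rx": 0, "ry": 0, "rz": 0},
  {"x": 0, "y": 0, "z": 0, "rx": 0, "ry": 0, "rz": 0},
  {"x": 0, "y": 0, "z": 0, "rx": 0, "ry": 0, "rz": 0},
])

```text
t: 11.95
position: [507.8, -308.5, 8.1]
tcp_rot: [0.0, 0.133, 0.991, -0.0]
contact_force: [0.7, 0.2, 0.2]
grip_width: 11.4
grip_force: 39.6
```

Call:
apply_moves([
  {"x": 0, "y": 0, "z": 0.2, "rx": 0, "ry": 0, "rz": 0},
  {"x": 0, "y": 0, "z": 0.2, "rx": 0, "ry": 0, "rz": 0},
  {"x": 0, "y": 0, "z": 0, "rx": 0, "ry": 0, "rz": 0},
  {"x": 0, "y": 0, "z": 0, "rx": 0, "ry": 0, "rz": 0},
])

```text
t: 12.35
position: [507.8, -308.4, 4.0]
tcp_rot: [-0.0, 0.133, 0.991, 0.0]
contact_force: [-0.1, 0.4, -0.4]
grip_width: 11.1
grip_force: 39.6
```

Call:
apply_moves([
  {"x": 0, "y": 0, "z": 0, "rx": 0, "ry": 0, "rz": 0},
  {"x": 0, "y": 0, "z": 0, "rx": 0, "ry": 0, "rz": 0},
  {"x": 0, "y": 0, "z": 0, "rx": 0, "ry": 0, "rz": 0},
  {"x": 0, "y": 0, "z": 0, "rx": 0, "ry": 0, "rz": 0},
  {"x": 0, "y": 0, "z": 0, "rx": 0, "ry": 0, "rz": 0},
  {"x": 0, "y": 0, "z": 0, "rx": 0, "ry": 0, "rz": 0},
  {"x": 0, "y": 0, "z": 0, "rx": 0, "ry": 0, "rz": 0},
], grip=0.6)

```text
t: 13.05
position: [507.9, -308.5, 4.1]
tcp_rot: [0.0, 0.133, 0.991, -0.0]
contact_force: [0.4, 0.7, -0.3]
grip_width: 34.0
grip_force: 0.0
```

Call:
apply_moves([
  {"x": 0, "y": 0, "z": -1, "rx": 0, "ry": 0, "rz": 0},
  {"x": 0, "y": 0, "z": -2, "rx": 0, "ry": 0, "rz": 0},
  {"x": 0, "y": 0, "z": -3, "rx": 0, "ry": 0, "rz": 0},
  {"x": 0, "y": 0, "z": -3, "rx": 0, "ry": 0, "rz": 0},
  {"x": 0, "y": 0, "z": -3, "rx": 0, "ry": 0, "rz": 0},
  {"x": 0, "y": 0, "z": 0, "rx": 0, "ry": 0, "rz": 0},
])

```text
t: 13.65
position: [510.1, -310.1, 129.6]
tcp_rot: [0.004, 0.133, 0.991, -0.002]
contact_force: [0.2, 0.2, 0.8]
grip_width: 34.0
grip_force: 0.0
```

```bash
python3 - <<'E'
from h import *
delta([533,170,124],164.7)
p=manip.read_camera('scene'); q=manip.read_camera('top')
for c in (p,q):
    for r in manip.regions_of(c,"comb"):
        w=world(c,mask=r["pixels"]); print(r["conf"],np.percentile(w,[2,50,98],axis=0).round(0).tolist())
a=cv2.resize(p['img'][220:360,110:430],(800,350),interpolation=2);cv2.imwrite('pics/pan.png',a[:,:,::-1])
E
```

```text
t 13.65 pos [ 510.1 -310.1  129.6] heading 164.72 q6 -1.98 F [0.2 0.2 0.8] w 34.0 gf 0.0
shift [10.45 46.92  0.29]
turn [-0.04  0.1   0.  ]
0.96 [[481.0, -176.0, 2.0], [512.0, -127.0, 29.0], [541.0, -78.0, 54.0]]
0.93 [[354.0, -32.0, -1.0], [416.0, -14.0, 28.0], [467.0, 19.0, 54.0]]
0.57 [[449.0, -331.0, 3.0], [528.0, -313.0, 32.0], [564.0, -290.0, 58.0]]
0.7 [[371.0, -23.0, -5.0], [423.0, -10.0, 29.0], [462.0, 2.0, 53.0]]
0.55 [[487.0, -165.0, 19.0], [506.0, -128.0, 45.0], [529.0, -88.0, 55.0]]
```

View pics/pan.png

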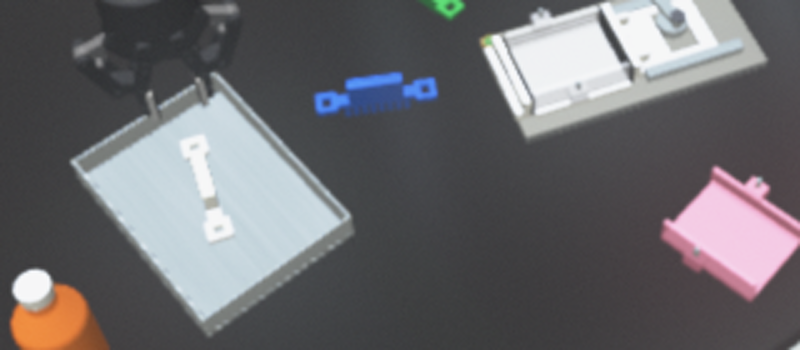

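The comb stands inside the pan at (205,185), released, and the fingers are clear. Now to above the knob.

Call:
apply_moves([
  {"x": 0.7, "y": 3.3, "z": 0, "rx": 0, "ry": 0, "rz": 0},
  {"x": 0.7, "y": 3.3, "z": 0, "rx": 0, "ry": 0, "rz": 0},
  {"x": 0.7, "y": 3.3, "z": 0, "rx": 0, "ry": 0, "rz": 0},
  {"x": 0.7, "y": 3.3, "z": 0, "rx": 0, "ry": 0, "rz": 0},
  {"x": 0.7, "y": 3.3, "z": 0, "rx": 0, "ry": 0, "rz": 0},
  {"x": 0.7, "y": 3.3, "z": 0, "rx": 0, "ry": 0, "rz": 0},
  {"x": 0.7, "y": 3.3, "z": 0, "rx": 0, "ry": 0, "rz": 0},
  {"x": 0.7, "y": 3.3, "z": 0, "rx": 0, "ry": 0, "rz": 0},
], grip=0.4)

```text
t: 14.65
position: [522.5, -37.5, 122.8]
tcp_rot: [-0.001, 0.133, 0.991, 0.0]
contact_force: [-0.2, 0.6, 0.4]
grip_width: 51.4
grip_force: 0.0
```

Call:
apply_moves([
  {"x": 0.8, "y": 3.3, "z": 0, "rx": 0, "ry": 0, "rz": 0},
  {"x": 0.8, "y": 3.3, "z": 0, "rx": 0, "ry": 0, "rz": 0},
  {"x": 0.8, "y": 3.3, "z": 0, "rx": 0, "ry": 0, "rz": 0},
  {"x": 0.8, "y": 3.3, "z": 0, "rx": 0, "ry": 0, "rz": 0},
  {"x": 0.8, "y": 3.3, "z": 0, "rx": 0, "ry": 0, "rz": 0},
  {"x": 0.8, "y": 3.3, "z": 0, "rx": 0, "ry": 0, "rz": 0},
  {"x": 0, "y": 0.5, "z": 0, "rx": 0, "ry": 0, "rz": 0},
  {"x": 0, "y": 0, "z": 0, "rx": 0, "ry": 0, "rz": 0},
])

```text
t: 15.45
position: [530.0, 170.1, 122.9]
tcp_rot: [-0.001, 0.132, 0.991, -0.0]
contact_force: [-0.6, 0.1, 0.2]
grip_width: 51.6
grip_force: 0.0
```

Call:
apply_moves([
  {"x": 0, "y": 0, "z": 0, "rx": 0, "ry": 0, "rz": 0},
  {"x": 0, "y": 0, "z": 0, "rx": 0, "ry": 0, "rz": 0},
])

```text
t: 15.65
position: [530.5, 168.2, 123.7]
tcp_rot: [-0.0, 0.134, 0.991, -0.0]
contact_force: [0.2, -0.7, -0.7]
grip_width: 51.2
grip_force: 0.0
```

```bash
python3 - <<'E'
from h import *
delta([533,170,23],164.7)
p=manip.read_camera('scene')
w=world(p,mask=p["depth"]>0)
k=w[(w[:,0]>505)&(w[:,0]<560)&(w[:,1]>145)&(w[:,1]<195)&(w[:,2]>55)&(w[:,2]<95)]; print("knob",len(k),k.mean(0).round(1))
E
```

```text
t 15.65 pos [530.5 168.2 123.7] heading 164.63 q6 -1.13 F [ 0.2 -0.7 -0.7] w 51.2 gf 0.0
shift [-0.2   0.24 10.07]
turn [-0.01 -0.01 -0.01]
knob 80 [535.4 168.3  75.8]
```

Call:
apply_moves([
  {"x": -0.2, "y": 0.2, "z": 2, "rx": 0, "ry": 0, "rz": 0},
  {"x": 0, "y": 0, "z": 2, "rx": 0, "ry": 0, "rz": 0},
  {"x": 0, "y": 0, "z": 2, "rx": 0, "ry": 0, "rz": 0},
  {"x": 0, "y": 0, "z": 2, "rx": 0, "ry": 0, "rz": 0},
  {"x": 0, "y": 0, "z": 1, "rx": 0, "ry": 0, "rz": 0},
  {"x": 0, "y": 0, "z": 0.9, "rx": 0, "ry": 0, "rz": 0},
  {"x": 0, "y": 0, "z": 0, "rx": 0, "ry": 0, "rz": 0},
  {"x": 0, "y": 0, "z": 0, "rx": 0, "ry": 0, "rz": 0},
])

```text
t: 16.5
position: [533.6, 170.8, 25.6]
tcp_rot: [0.0, 0.133, 0.991, 0.0]
contact_force: [-0.9, 0.1, 0.3]
grip_width: 51.4
grip_force: 0.0
```

Call:
apply_moves([
  {"x": 0, "y": 0, "z": 0, "rx": 0, "ry": 0, "rz": 0},
  {"x": 0, "y": 0, "z": 0, "rx": 0, "ry": 0, "rz": 0},
  {"x": 0, "y": 0, "z": 0, "rx": 0, "ry": 0, "rz": 0},
  {"x": 0, "y": 0, "z": 0, "rx": 0, "ry": 0, "rz": 0},
  {"x": 0, "y": 0, "z": 0, "rx": 0, "ry": 0, "rz": 0},
  {"x": 0, "y": 0, "z": 0, "rx": 0, "ry": 0, "rz": 0},
  {"x": 0, "y": 0, "z": 0, "rx": 0, "ry": 0, "rz": 0},
], grip=1, force=40)

```text
t: 17.2
position: [533.8, 171.7, 25.9]
tcp_rot: [0.001, 0.133, 0.991, 0.001]
contact_force: [-0.4, 5.6, 5.6]
grip_width: 16.7
grip_force: 39.4
```

```bash
python3 - <<'E'
from h import *
s,R=rot(); delta([533,170,23],164.7)
# arc about pivot; tool turns 100 deg*0.9 with the lever, rows in tool axes
P=np.array([617.7,162.6]);k=s["position"][:2];r=k-P;print("radius",np.hypot(*r),"ang",np.degrees(np.arctan2(r[1],r[0])))
E
```

```text
t 17.2 pos [533.8 171.7  25.9] heading 164.71 q6 -1.13 F [-0.4  5.6  5.6] w 16.7 gf 39.4
shift [ 0.03 -0.19  0.29]
turn [0.02 0.02 0.  ]
radius 84.38840202941441 ang 173.7946370928394
```

Gripped on the knob. If the tool turns with the lever at 5° per row, the shift in tool axes stays constant: x 0.097, y 0.735 cm.

Call:
apply_moves([
  {"x": 0.1, "y": 0.735, "z": 0, "rx": 0, "ry": 0, "rz": 1},
  {"x": 0.1, "y": 0.735, "z": 0, "rx": 0, "ry": 0, "rz": 1},
  {"x": 0.1, "y": 0.735, "z": 0, "rx": 0, "ry": 0, "rz": 1},
  {"x": 0.1, "y": 0.735, "z": 0, "rx": 0, "ry": 0, "rz": 1},
  {"x": 0.1, "y": 0.735, "z": 0, "rx": 0, "ry": 0, "rz": 1},
  {"x": 0.1, "y": 0.735, "z": 0, "rx": 0, "ry": 0, "rz": 1},
])

```text
t: 17.8
position: [547.9, 212.2, 25.9]
tcp_rot: [-0.0, 0.386, 0.922, -0.0]
contact_force: [-3.6, -0.5, 7.8]
grip_width: 17.0
grip_force: 39.7
```

```bash
cat >> h.py <<'E'
def lev():
    s,R=rot(); delta([640.1,244.6,25.9],74.7)
    r=s["position"][:2]-np.array([617.7,162.6]);print("radius",np.hypot(*r),"ang",np.degrees(np.arctan2(r[1],r[0])))
E
python3 -c "
from h import *
lev()"
```

```text
t 17.8 pos [547.9 212.2  25.9] heading 134.54 q6 -0.54 F [-3.6 -0.5  7.8] w 17.0 gf 39.7
shift [-4.15  8.85 -0.  ]
turn [-1.000e-02  1.000e-02  1.197e+01]
radius 85.58215725680613 ang 144.61110844646555
```

Tracking well, so I'll continue with 14 more steps of 5°.

Call:
apply_moves([
  {"x": 0.1, "y": 0.735, "z": 0, "rx": 0, "ry": 0, "rz": 1},
  {"x": 0.1, "y": 0.735, "z": 0, "rx": 0, "ry": 0, "rz": 1},
  {"x": 0.1, "y": 0.735, "z": 0, "rx": 0, "ry": 0, "rz": 1},
  {"x": 0.1, "y": 0.735, "z": 0, "rx": 0, "ry": 0, "rz": 1},
  {"x": 0.1, "y": 0.735, "z": 0, "rx": 0, "ry": 0, "rz": 1},
  {"x": 0.1, "y": 0.735, "z": 0, "rx": 0, "ry": 0, "rz": 1},
  {"x": 0.1, "y": 0.735, "z": 0, "rx": 0, "ry": 0, "rz": 1},
])

```text
t: 18.5
position: [588.2, 243.6, 25.9]
tcp_rot: [-0.0, 0.646, 0.763, -0.001]
contact_force: [-4.8, 1.6, 7.7]
grip_width: 16.8
grip_force: 39.7
```

Call:
apply_moves([
  {"x": 0.1, "y": 0.735, "z": 0, "rx": 0, "ry": 0, "rz": 1},
  {"x": 0.1, "y": 0.735, "z": 0, "rx": 0, "ry": 0, "rz": 1},
  {"x": 0.1, "y": 0.735, "z": 0, "rx": 0, "ry": 0, "rz": 1},
  {"x": 0.1, "y": 0.735, "z": 0, "rx": 0, "ry": 0, "rz": 1},
  {"x": 0.1, "y": 0.735, "z": 0, "rx": 0, "ry": 0, "rz": 1},
  {"x": 0.1, "y": 0.735, "z": 0, "rx": 0, "ry": 0, "rz": 1},
  {"x": 0, "y": 0, "z": 0, "rx": 0, "ry": 0, "rz": 0},
  {"x": 0, "y": 0, "z": 0, "rx": 0, "ry": 0, "rz": 0},
])

```text
t: 19.3
position: [632.0, 247.4, 25.9]
tcp_rot: [-0.0, 0.821, 0.571, -0.0]
contact_force: [-4.7, 2.0, 7.8]
grip_width: 16.9
grip_force: 39.8
```

```bash
python3 -c "
from h import *
lev()"
```

```text
t 19.3 pos [632.  247.4  25.9] heading 69.69 q6 0.61 F [-4.7  2.   7.8] w 16.9 gf 39.8
shift [0.02 0.86 0.  ]
turn [-0.01  0.   -1.  ]
radius 85.95296965182757 ang 80.45176412975194
```

Call:
apply_moves([
  {"x": 0.05, "y": 0.4, "z": 0, "rx": 0, "ry": 0, "rz": 0.5},
  {"x": 0.05, "y": 0.4, "z": 0, "rx": 0, "ry": 0, "rz": 0.5},
  {"x": 0, "y": 0, "z": 0, "rx": 0, "ry": 0, "rz": 0},
  {"x": 0, "y": 0, "z": 0, "rx": 0, "ry": 0, "rz": 0},
  {"x": 0, "y": 0, "z": 0, "rx": 0, "ry": 0, "rz": 0},
  {"x": 0, "y": 0, "z": 0, "rx": 0, "ry": 0, "rz": 0},
  {"x": 0, "y": 0, "z": 0, "rx": 0, "ry": 0, "rz": 0},
  {"x": 0, "y": 0, "z": 0, "rx": 0, "ry": 0, "rz": 0},
])

```text
t: 20.1
position: [639.4, 245.7, 25.9]
tcp_rot: [-0.001, 0.845, 0.535, -0.001]
contact_force: [-5.5, 2.7, 7.7]
grip_width: 16.8
grip_force: 39.8
```

```bash
python3 -c "
from h import *
lev()
p=manip.read_camera('scene')
for n in ('comb','gel_tray'):
    for r in manip.regions_of(p,n): print(n,r['conf'],np.median(world(p,mask=r['pixels']),0).round())
a=cv2.resize(p['img'][170:350,120:440],(800,450),interpolation=2);cv2.imwrite('pics/end.png',a[:,:,::-1])"
```

```text
t 20.1 pos [639.4 245.7  25.9] heading 64.71 q6 0.7 F [-5.5  2.7  7.7] w 16.8 gf 39.8
shift [-0.07  0.11  0.  ]
turn [-0.02  0.   -2.  ]
radius 85.89375963564927 ang 75.38406439106221
comb 0.73 [ 510. -127.   28.]
comb 0.57 [ 522. -312.   32.]
comb 0.56 [414. -15.  30.]
comb 0.19 [629. 193.  41.]
gel_tray 0.81 [579.  49.  26.]
gel_tray 0.59 [825.  62.   8.]
```

View pics/end.png

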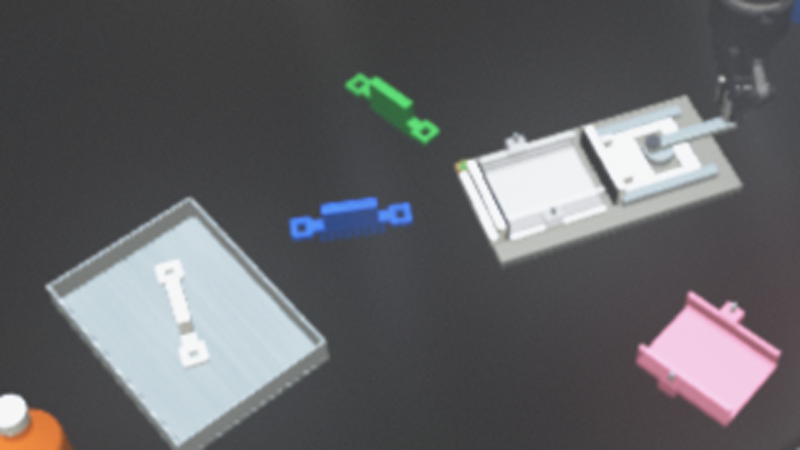

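The final view shows the lever in line with the caster, from (655,145) to (735,123), with the knob held. The tray is in place and the comb is in the pan at (180,315). Handing in.

```bash
python3 -c "
from h import *
print(manip.close_job())"
```

```text
the job is handed in; nothing more can be done
None
```

The comb is in the steel pan and the arm is holding the cam lever within about 1° of straight out along the caster, so the gate should be fully open. The tray stayed in place, the job is handed in at about 20 s, and no verdict came back.

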